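# Draw the carrier from under the slide boxes, pin it on the rocker, load it and start

### The arm

A 7-joint arm with a two-finger parallel gripper is mounted at the origin on a cart in front of the work surface, level with it; the furniture and walls round the work are solid. World frame = base frame: x ahead of the robot, y to its left, z up, the work surface at z = 0. Lengths are in m, angles in rad, forces in N, time in s.
With the tool pointing down it reaches from about 0.4 to 0.85 m from the base axis. Payload 10.4 kg.
Tool frame: the origin (TCP) lies between the finger pads; the fingertips stand 22 mm ahead of it and the grasp point (between the pads) lies 3 mm ahead of it (r.nose_length is the distance from the TCP to the fingertips, in m); z points along the fingers, y is the line along which they close (so a half turn about z gives the same grasp; the last joint's range is limited). The gripper opens to 87 mm and grips with 3 to 60 N. Pads are 19 mm wide; open, the fingers measure 117 mm over their backs; the gripper's body (75 mm by 190 mm) begins 51 mm behind the grasp point.
Start: joints at [-1.21, 0.332, -0.065, 1.46, 0.022, 1.35, -0.088], TCP at [0.234, 0.58, 0.245] pointing down, gripper open.
Joint ranges: [-2.6, 2.6], [-0.5, 2.12], [-1.47, 1.34], [0.16, 2.42], [-1.27, 4.41], [0.06, 2.06], [-2.6, 2.6]. Speed limits (rad/s): [2.22, 2.22, 2.79, 2.79, 3.14, 3.14, 3.14].

### API

Orientations are given as a unit quaternion [x, y, z, w].
In Python, from bench import readout, cams, r gives the robot as it stands. The module is installed in compiled form; this text tells all that it offers.
- The arm moves only by the tool step_arm, never from a script. Its argument "deltas" is a list that holds one entry, the list of rows, each a list of 7 numbers: the turn, a rotation vector about the tool's x, y, z in rad, then the shift along the tool's x, y, z in m, then the opening in per cent of the stroke, from 0 (shut) to 100 (fully open). A call has 1 to 20 rows; each row is the pose to reach, as a shift and turn from the pose commanded when the call began, along the tool's axes at that moment; what a row does not reach only later rows make up. A row lasts 1/8 s, in which the tool goes at most 62.5 mm and 10.7 degrees, less where a joint would pass 70% of its speed; a pose out of reach is approached as far as the arm can. A call with a gripper value outside its range is refused whole. The fingers move at their own pace and stop on an object; "squeeze" is the grip in N (left out, the last holds). Time passes only in rows, so rows that repeat a pose let the fingers close. It gives the time, the measured TCP pose, the force, the opening and the grip force at its end, in the units of the state.
- readout.read_state(): the state, without advancing time (a new reading comes with each control period).
- cams.camera(name): name is "side" or "top" or "wrist"; returns a dict with "img" (480x640x3 uint8, red, green, blue), "fx", "fy", "cx", "cy" (pixels), "k1" (the pictures are not rectified: a ray, as slopes to the right and down, at radius r is drawn at 1 + k1 r^2 times it, then the intrinsics apply), "origin" and "rotation" of the camera in the world; the wrist camera has in their place "T_tool_cam" (4x4, takes a point from camera to tool coordinates, whose origin is the TCP and whose axes are the flange's). Camera axes: x right, y up, looking along -z (the intrinsics and any distortion apply to the point x, -y, -z); pixel columns grow to the right and rows downward; lengths in m; the calibration is good to about 2 mm. A picture is of the moment at which its call begins: read the wrist's pose just before it. There is no depth.
- r.close_job(): hands the job in; it is judged then, once.
The state is a dict: "time": time; "joint_positions": joint angles; "joint_vel": joint speeds; "joint_torque": joint torques, N m; "ee_pos": TCP position; "eef_rot": TCP orientation; "ft_force": force on the tool from outside, world axes, zero at the start; "torque": the same for the moment, N m; "width": finger opening in m; "grip_force": force on a finger pad.
Only numpy, scipy, OpenCV 4.12 (cv2) and the standard library are available. Lean on these libraries where they do the work, as an engineer would, in place of code of your own. Each camera call takes 0.05 s, during which the arm holds its last target. There are 200 camera calls.

### The job

Slide the aluminium sample carrier straight out of the rack from under the pile of slide boxes - the mounts in them are still setting, so the boxes must not be lifted or toppled and stay piled in the rack. Set the carrier on the platform of the rocking mixer and slide it fully home with its tongue under the keeper, lock it with the red-knobbed pin pushed fully down through the keeper and the tongue's eye, and only then stand every sample jar from between the rack and the mixer (not those at the back by the wall) upright in the carrier, one to a bay. When all are in, press the green start button, and leave the dropper bottle and the dust blower standing.

Things in the scene. Friction and masses are not known exactly. Their poses are not given: they have to be found in the camera images.
- rack: fixed slide-box rack: grey steel side frames with uprights 62 mm high, 107 mm apart inside, open at the back, no floor. Origin: centre, on the worktop. -x is the front, where a 78 mm gap between uprights passes the carrier but holds the boxes back. Draw along -x; the carrier is clear once its eye is 60 mm in front of the origin; the pile then settles 11 mm onto the worktop, leaning back 0.25 rad on the way
- carrier_centre (a point): loose aluminium tray (0.25 kg), 168 mm long (x), 58 wide (y), 11 high, flat under the pile, front end out of the rack. Walls 3 mm, floor 4 mm; low ribs make three bays of 52 x 52 mm centred at x = -55, 0, +55 mm. Point: centre of this body, half-way up (5.5 mm); +x to its tongue, z up. Grasp across its width
- carrier_front (a point): point on the carrier 66 mm toward -x from carrier_centre, half-way up, where it can be grasped across its 58 mm width clear of the pile
- carrier_eye (a point): centre of the 16 mm eye in the carrier's tongue, on the tongue's upper face; the tongue is 4 mm thick, 30 mm wide, level with the carrier's underside, and reaches 31 mm beyond the body's end; the eye lies 102 mm toward +x from carrier_centre and 4 mm above the carrier's underside
- box1_centre (a point): red slide box, 86 mm (x) by 102 mm (y), 34 mm high, 0.12 kg, lowest in the pile; point: its centre, half-way up; z up
- box2_centre (a point): blue slide box, 86 mm (x) by 102 mm (y), 34 mm high, 0.12 kg, second in the pile; point: its centre, half-way up; z up
- box3_centre (a point): red slide box, 86 mm (x) by 102 mm (y), 34 mm high, 0.12 kg, third in the pile (may be absent); point: its centre, half-way up; z up
- dock_centre (a point): fixed rocking mixer, white base, steel platform 225 (x) by 112 mm (y), top 72 mm above the worktop. Point: on the platform, 103 mm toward -x from dock_hole; the home carrier is centred within 1 mm over it, tongue to +x. Rails 9 mm high, 63 mm apart, flared, guide the carrier from x = +32 mm to the keeper, its stop, at x = +85. Set down with its body's end at x = +50 or less, then slide to +x
- dock_hole (a point): centre of the 13 mm hole in the keeper, on the keeper's upper face, 14 mm above the platform; the keeper is a dark steel bridge with a slot 36 mm wide and 8 mm high for the tongue; the platform below has a hole of 13 mm as well. x and y as for dock_centre. With the carrier home its eye lies under this hole
- pin_park (a point): mouth of the parking hole for the pin, 12 mm wide, on the mixer's front ledge, 44 mm above the worktop; the ledge is the end of the base at -x
- pin_tip (a point): lower tip of the loose locking pin: steel shank 8 mm across and 32 mm long with a tapered nose, collar 19 mm across, above it the red knob; 68 mm long in all, 0.05 kg, standing in pin_park at the start. z points up along the pin to the knob. Fully down, its collar rests on the keeper
- pin_knob (a point): point on the pin's axis in the red knob (20 mm across, 33 mm tall, from 35 to 68 mm above the tip), 54 mm above the tip: where to grasp it
- start (a joint): the mixer's green start button, 26 mm across, travel 5 mm, on the front ledge, pressed straight down, springs back; 0 = up, 0.005 m = fully down, 4 N at full travel; pressed from 0.004
- start_top (a point): centre of the start button's top
- jar1_centre (a point): white plastic sample jar with a black screw lid, 40 mm across, 64 mm tall, 0.14 kg, bottom-heavy, standing on the worktop (may be absent); point: its centre, half-way up; z is its upright axis
- jar2_centre (a point): white plastic sample jar with a blue screw lid, 40 mm across, 53 mm tall, 0.14 kg, bottom-heavy, standing on the worktop (may be absent); point: its centre, half-way up; z is its upright axis
- jar3_centre (a point): white plastic sample jar with a black screw lid, 44 mm across, 72 mm tall, 0.14 kg, bottom-heavy, standing on the worktop (may be absent); point: its centre, half-way up; z is its upright axis
- jar4_centre (a point): white plastic sample jar with a blue screw lid, 40 mm across, 53 mm tall, 0.14 kg, bottom-heavy, standing on the worktop (may be absent); point: its centre, half-way up; z is its upright axis
- dropper_centre (a point): brown dropper bottle (may be absent), 34 mm across, 98 mm tall, a bystander; point: on its axis 35 mm above its foot, z up
- blower_centre (a point): black rubber dust blower, 54 mm across, 116 mm tall, a bystander; point: on its axis 35 mm above its foot, z up
Things that resemble listed ones, but are neither listed nor needed, are in the scene too. What is shaped like the part that bears jar2_centre but pink is not meant.

How it is judged:
By the outcome, as a careful person would: the job done as asked, in the order asked, and still so for the second after the job is handed in, with the robot touching nothing.
Of jar1, jar2, jar3, jar4 only 2 to 3 are there at a start; the rules pass over those that are not, and their reading is None.
Of box3, dropper only 1 to 2 are there at a start; the rules pass over those that are not, and their reading is None.
At some moment in a run one of jar1, jar2, jar3, jar4 may be knocked a few centimetres aside while the robot is not near it.
It also fails if it takes over 200 s, if anything falls off the work surface, if the arm or the gripper's body presses on something with over 40 N, if the wrist force passes 120 N, or if a joint passes its speed limit or range.

## Working session

There is one attempt and no reset: what is moved stays moved. The work goes in short steps, Python scripts to look and compute and a tool call to move; the robot and the scene stay as the last step left them, time stands still between calls to the robot, and variables do not carry over. Pictures are saved under pics/ and viewed, at most 14 in all, crops included, and the job is handed in when it is done.

Besides the shell and the picture viewer there is one more tool, called as a command line: name --argument value ..., lists and objects as JSON in quotes. step_arm: Moves the arm, as the interface text tells. Its arguments: {"type":"object","properties":{"deltas":{"type":"array"},"squeeze":{"type":"number"}},"required":["deltas"]}

```bash
mkdir -p pics
cat > h.py <<'E'
import numpy as np, cv2
from bench import readout, cams, r
from scipy.spatial.transform import Rotation as R
def snap(n,f):
    s=readout.read_state(); c=cams.camera(n); c['img']=np.array(c['img'])
    cv2.imwrite('pics/'+f+'.png',c['img'][:,:,::-1])
    if n=='wrist':
        T=np.eye(4);T[:3,:3]=R.from_quat(s['eef_rot']).as_matrix();T[:3,3]=s['ee_pos']
        W=T@np.array(c['T_tool_cam']);c['origin']=W[:3,3];c['rotation']=W[:3,:3]
    d={k:np.array(c[k]) for k in('fx','fy','cx','cy','k1','origin','rotation','img')}
    np.savez('pics/'+f+'.npz',**d); return d
def load(f): return np.load('pics/'+f+'.npz')
def ray(c,u,v):
    x=(u-c['cx'])/c['fx'];y=(v-c['cy'])/c['fy'];xd,yd=x,y
    for _ in range(20):
        k=1+c['k1']*(x*x+y*y);x,y=xd/k,yd/k
    d=c['rotation']@np.array([x,-y,-1]);return c['origin'],d/np.linalg.norm(d)
def atz(c,u,v,z):
    o,d=ray(c,u,v);return o+d*(z-o[2])/d[2]
def proj(c,p):
    q=c['rotation'].T@(np.array(p)-c['origin']);x,y=q[0]/-q[2],-q[1]/-q[2];k=1+c['k1']*(x*x+y*y)
    return np.array([c['cx']+c['fx']*x*k,c['cy']+c['fy']*y*k])
def tri(l):
    A=0;b=0
    for c,u,v in l:
        o,d=ray(c,u,v);P=np.eye(3)-np.outer(d,d);A=A+P;b=b+P@o
    return np.linalg.solve(A,b)
E
python3 - <<'E'
from h import *
for n in('top','side'):
    c=snap(n,n+'0');print(n,c['origin'],c['rotation'].round(2).tolist(),c['fx'],c['k1'])
s=readout.read_state();print(s)
E
```

```text
top [0.32169167 0.0194095  1.28122518] [-0.07, 0.07, 0.71, -0.7] 512.025494981948 0.043200813564658685
side [0.49340954 0.80608708 0.45546217] [-0.03, 0.53, 0.85, -0.03] 456.9494884860294 0.014664322078202667
{'time': 0.1, 'joint_positions': array([-1.20959949,  0.33278767, -0.06470503,  1.46084774,  0.0216061 ,
        1.34990382, -0.08849593]), 'joint_vel': array([ 0.00068427, -0.00390208, -0.00082703, -0.00159632, -0.00140091,
        0.00027239, -0.00094216]), 'joint_torque': array([ 1.63054952e-03, -6.24550152e+01,  2.45617947e-02, -3.90715456e+01,
       -6.16760692e-02,  3.67162423e-02,  1.96438475e-05]), 'ee_pos': array([0.23391005, 0.57923737, 0.2438512 ]), 'eef_rot': array([ 1.90708454e-01,  9.81646522e-01, -6.19060614e-04, -8.91115197e-05]), 'ft_force': array([-0.03343646, -0.27476596,  0.53530331]), 'torque': array([-0.00584296,  0.00386887, -0.02299298]), 'grip_force': 0.0, 'width': 0.08716081443827398}
```

View pics/top0.png

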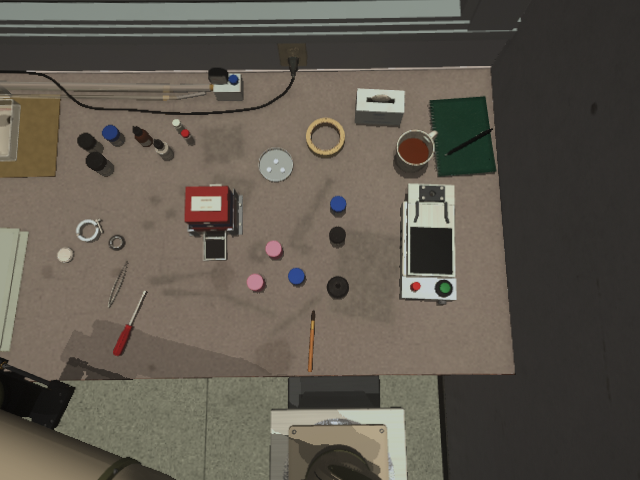

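View pics/side0.png

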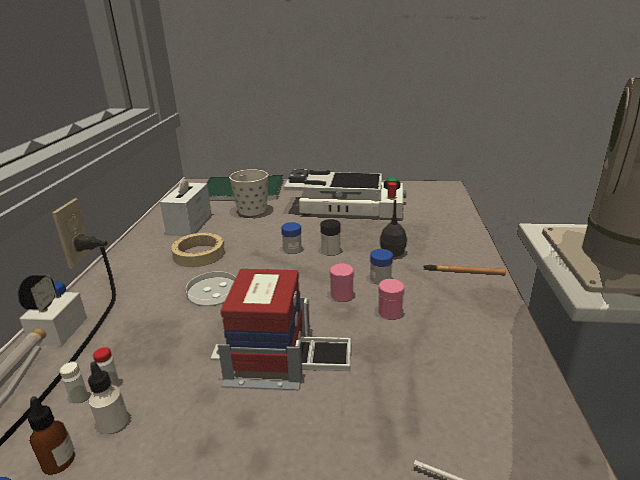

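The top view shows the rack with its pile at about (209,210) and the carrier front at (215,247). The mixer is at (430,245), with the red pin at (415,287) and the green button at (445,288).

Possible mix-ups:
- **Jars between rack and mixer (wanted):** blue (338,204), black (337,236) and blue (296,277).
- **Pink jars (not wanted):** (274,248) and (255,282).
- **Blower:** (338,287).
- **Jars by the wall (not wanted):** (87,141), (96,160) and (110,132).

Next is one close crop of these.

```bash
sed -i "s/    np.savez/    if d['rotation'].shape==(4,): d['rotation']=R.from_quat(d['rotation']).as_matrix()\n    np.savez/" h.py
python3 - <<'E'
from h import *
for n in('top','side'): c=snap(n,n+'1')
t=load('top1')['img'][:,:,::-1];s=load('side1')['img'][:,:,::-1]
def cr(i,x,y,w,h,k): return cv2.resize(i[y:y+h,x:x+w],None,fx=k,fy=k,interpolation=cv2.INTER_CUBIC)
a=np.hstack([cr(t,170,170,80,100,3.0),cr(t,240,180,115,100,3.0),cr(t,390,180,70,100,3.0)]) 
b=np.hstack([cr(s,205,260,160,135,2.2),cr(s,270,165,150,135,2.2)])
b=cv2.copyMakeBorder(b,0,0,0,max(0,a.shape[1]-b.shape[1]),cv2.BORDER_CONSTANT)
m=np.vstack([a,b[:,:a.shape[1]]]);print(m.shape);cv2.imwrite('pics/crop1.png',m)
c=load('top1')
for n,u,v,z in[('jarA',338,204,.053),('jarB',337,236,.064),('jarC',296,277,.053),('blower',338,287,.1),('boxtop',209,207,.113),('carfront',215,247,.011),('pin',415,287,.08),('btn',445,288,.05),('keeper',432,193,.086),('pink1',274,248,.053),('pink2',255,282,.053)]:
    print(n,atz(c,u,v,z).round(3))
E
```

```text
(597, 795, 3)
jarA [ 0.64  -0.01   0.053]
jarB [ 0.557 -0.006  0.064]
jarC [0.46  0.094 0.053]
blower [ 0.43  -0.006  0.1  ]
boxtop [0.621 0.294 0.113]
carfront [0.543 0.3   0.011]
pin [ 0.43  -0.186  0.08 ]
btn [ 0.43  -0.263  0.05 ]
keeper [ 0.655 -0.236  0.086]
pink1 [0.531 0.147 0.053]
pink2 [0.449 0.192 0.053]
```

View pics/crop1.png

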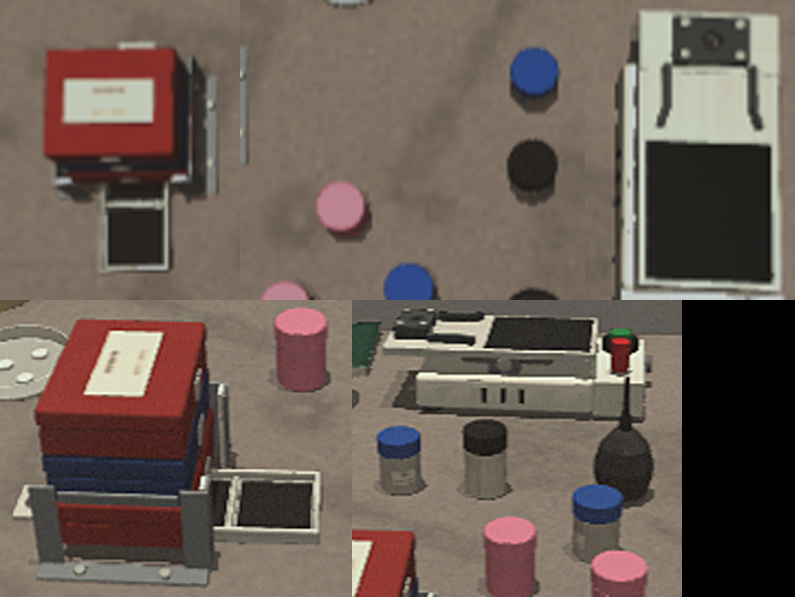

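The crop confirms the choices. The wanted jars are one black and two blue, all clear-bodied. The pink ones are solid pink. The pile is red/blue/red and the keeper hole is at about (432.3,193.3) in the top picture. I'll work out the first approach above the carrier's front end.

```bash
cat >> h.py <<'E'
def go(x,y,z,yaw=0):
    "delta to tool-down pose whose y axis is world y turned by yaw"
    s=readout.read_state();R0=R.from_quat(s['eef_rot']);Rt=R.from_euler('z',yaw)*R.from_matrix([[-1,0,0],[0,1,0],[0,0,-1]])
    print('delta',(R0.inv()*Rt).as_rotvec().round(4),R0.inv().apply(np.array([x,y,z])-s['ee_pos']).round(4))
def st():
    s=readout.read_state();Rm=R.from_quat(s['eef_rot']).as_matrix();print(round(s['time'],1),s['ee_pos'].round(4),'yaw',round(float(np.arctan2(-Rm[0,1],Rm[1,1])),4),'tilt',Rm[:2,2].round(4),'w',round(s['width'],4),'g',s['grip_force'],s['ft_force'].round(1),s['joint_positions'].round(2))
E
python3 - <<'E'
from h import *
st();go(.47,.30,.25)
c=load('top1')
for u,v in[(170+98/3,170+270/3),(170+168.5/3,170+268.5/3)]:print(atz(c,u,v,.011).round(4))
for u,v in[(45,48),(180,48),(45,153),(180,160)]:print(atz(c,170+u/3,170+v/3,.113).round(4))
f=lambda p:(390+(p[0]-585)/3,180+p[1]/3)
for p in[(640,12),(779,15),(781,291)]:print('plat',atz(c,*f(p),.072).round(4))
print(cams.camera('wrist')['T_tool_cam'])
E
```

```text
0.2 [0.234  0.5793 0.2441] yaw -0.3838 tilt [-0.0003 -0.0008] w 0.0868 g 0.0 [-0.   0.8  1.2] [-1.21  0.33 -0.06  1.46  0.02  1.35 -0.09]
delta [-9.000e-04 -1.000e-04 -3.838e-01] [-0.3235 -0.1706 -0.0058]
[0.5105 0.3296 0.011 ]
[0.511  0.2711 0.011 ]
[0.6726 0.3522 0.113 ]
[0.6714 0.2461 0.113 ]
[0.5878 0.3489 0.113 ]
[0.5809 0.2441 0.113 ]
plat [ 0.6829 -0.1827  0.072 ]
plat [ 0.6786 -0.2953  0.072 ]
plat [ 0.4534 -0.2833  0.072 ]
[[-1.12700300e-03  9.64082902e-01  2.65599110e-01  7.27609676e-02]
 [ 9.99999301e-01  1.18152761e-03 -4.55135471e-05 -4.77542660e-04]
 [-3.57691515e-04  2.65598873e-01 -9.64083560e-01 -1.39901355e-01]
 [ 0.00000000e+00  0.00000000e+00  0.00000000e+00  1.00000000e+00]]
```

step_arm --deltas '[[[0,0,-0.1,-0.05,-0.025,0,100],[0,0,-0.2,-0.11,-0.055,0,100],[0,0,-0.29,-0.17,-0.09,0,100],[0,0,-0.384,-0.23,-0.12,0,100],[0,0,-0.384,-0.28,-0.15,-0.003,100],[0,0,-0.384,-0.3235,-0.1706,-0.006,100],[0,0,-0.384,-0.3235,-0.1706,-0.006,100],[0,0,-0.384,-0.3235,-0.1706,-0.006,100],[0,0,-0.384,-0.3235,-0.1706,-0.006,100]]]'

```text
time: 1.38
ee_pos: [0.4691, 0.3016, 0.2504]
eef_rot: [-0.001, 1.0, 0.0, -0.0]
ft_force: [-0.7, 0.4, -0.1]
width: 0.0871
grip_force: 0.0
```

Run:
```python
from h import *
st();c=snap('wrist','w1')
for p in[(.5105,.3296,.011),(.511,.2711,.011)]:print(proj(c,p))
```

```text
1.4 [0.4691 0.3016 0.2504] yaw 0.0027 tilt [-0.0005  0.0003] w 0.0871 g 0.0 [-0.7  0.4 -0.1] [-0.75  0.18  0.11  1.64 -0.02  1.32  0.94]
[346.85106626 249.30856043]
[293.31577714 249.67447252]
```

View pics/w1.png

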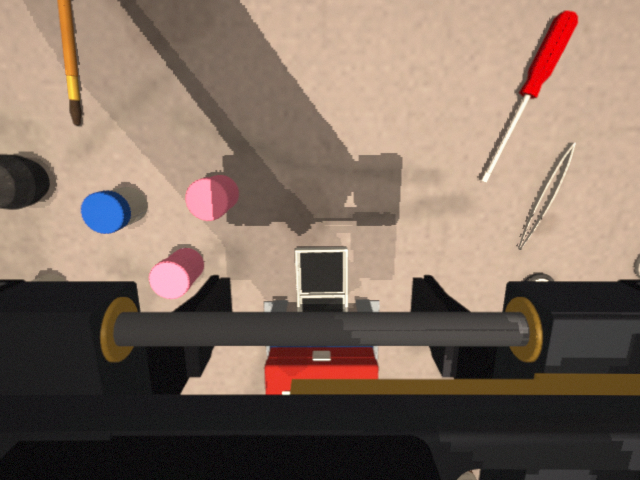

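The front corners show at (295,248) and (346,247), which agrees with the top view to about 2 mm. The uprights are at row ~303.

Run:
```python
from h import *
c=load('w1')
for u,v in[(295,248),(346.5,247.5),(297.5,297),(346.5,296)]:print(atz(c,u,v,.011).round(4))
for u,v in[(273,300),(370,300)]:print('up',atz(c,u,v,.062).round(4))
go(.526,.3005,.0235,0.0)
```

```text
[0.5091 0.273  0.011 ]
[0.5084 0.3292 0.011 ]
[0.567  0.2748 0.011 ]
[0.5657 0.3303 0.011 ]
up [0.5473 0.2542 0.062 ]
up [0.5472 0.3496 0.062 ]
delta [ 0.0002 -0.0004  0.0026] [-0.0569 -0.0012  0.2269]
```

step_arm --deltas '[[[0,0,0,-0.055,-0.001,0.04,100],[0,0,0,-0.055,-0.001,0.09,100],[0,0,0,-0.055,-0.001,0.14,100],[0,0,0,-0.055,-0.001,0.18,100],[0,0,0,-0.055,-0.001,0.21,100],[0,0,0,-0.055,-0.001,0.226,100],[0,0,0,-0.055,-0.001,0.226,100],[0,0,0,-0.055,-0.001,0.226,60],[0,0,0,-0.055,-0.001,0.226,60],[0,0,0,-0.055,-0.001,0.226,60],[0,0,0,-0.055,-0.001,0.226,60],[0,0,0,-0.055,-0.001,0.226,60],[0,0,0,-0.055,-0.001,0.226,60]]]' --squeeze 40

```text
time: 3.05
ee_pos: [0.5251, 0.2999, 0.0249]
eef_rot: [-0.0, 1.0, 0.0, 0.0]
ft_force: [-1.7, 1.4, 3.0]
width: 0.0577
grip_force: 39.9
```

```bash
python3 -c "
from h import *
st()"
```

```text
3.0 [0.5251 0.2999 0.0249] yaw 0.0007 tilt [0.0004 0.0009] w 0.0577 g 39.91407346496999 [-1.7  1.4  3. ] [-0.69  0.5   0.12  1.73 -0.07  0.91  1.03]
```

step_arm --deltas '[[[0,0,0,0.003,0,0,60],[0,0,0,0.007,0,0,60],[0,0,0,0.012,0,0,60],[0,0,0,0.017,0,0,60],[0,0,0,0.022,0,0,60],[0,0,0,0.027,0,0,60],[0,0,0,0.032,0,0,60],[0,0,0,0.037,0,0,60],[0,0,0,0.042,0,0,60],[0,0,0,0.047,0,0,60],[0,0,0,0.052,0,0,60],[0,0,0,0.057,0,0,60],[0,0,0,0.062,0,0,60],[0,0,0,0.067,0,0,60],[0,0,0,0.072,0,0,60],[0,0,0,0.076,0,0,60],[0,0,0,0.08,0,0,60],[0,0,0,0.08,0,0,60]]]'

```text
time: 5.3
ee_pos: [0.4449, 0.2992, 0.0248]
eef_rot: [-0.0, 1.0, 0.0, -0.0]
ft_force: [1.2, -1.4, 5.9]
width: 0.0577
grip_force: 39.7
```

```bash
python3 -c "
from h import *
st();c=snap('side','s2');w=snap('top','t2')
i=np.hstack([cv2.resize(c['img'][230:410,180:400],None,fx=2,fy=2),cv2.resize(w['img'][160:280,160:260],None,fx=3,fy=3)])
cv2.imwrite('pics/c2.png',i[:,:,::-1])"
```

```text
5.3 [0.4449 0.2992 0.0248] yaw 0.0002 tilt [-0.0002  0.    ] w 0.0577 g 39.67989385128021 [ 1.2 -1.4  5.9] [-0.76  0.37  0.1   1.92 -0.05  0.85  0.93]
```

View pics/c2.png

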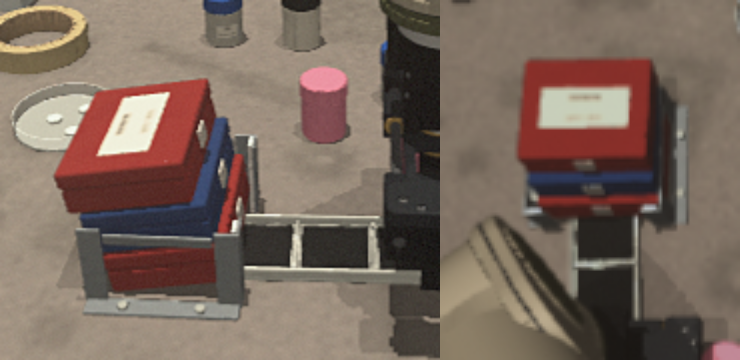

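The pile leans back a little, as announced, and is still piled. I'll carry on steadily.

step_arm --deltas '[[[0,0,0,0.004,0,0,60],[0,0,0,0.01,0,0,60],[0,0,0,0.017,0,0,60],[0,0,0,0.024,0,0,60],[0,0,0,0.031,0,0,60],[0,0,0,0.038,0,0,60],[0,0,0,0.045,0,0,60],[0,0,0,0.052,0,0,60],[0,0,0,0.059,0,0,60],[0,0,0,0.066,0,0,60],[0,0,0,0.072,0,0,60],[0,0,0,0.077,0,0,60],[0,0,0,0.082,0,0,60],[0,0,0,0.086,0,0,60],[0,0,0,0.086,0,0,60]]]'

```text
time: 7.28
ee_pos: [0.3584, 0.2993, 0.0247]
eef_rot: [-0.0, 1.0, 0.0, -0.0]
ft_force: [2.7, 0.2, 8.5]
width: 0.0576
grip_force: 39.7
```

```bash
python3 -c "
from h import *
st();c=snap('side','s3');w=snap('top','t3')
i=np.hstack([cv2.resize(c['img'][230:410,180:420],None,fx=2,fy=2),cv2.resize(w['img'][160:280,160:260],None,fx=3,fy=3)])
cv2.imwrite('pics/c3.png',i[:,:,::-1])"
```

```text
7.3 [0.3584 0.2993 0.0247] yaw 0.0007 tilt [-0.0003  0.0002] w 0.0576 g 39.70972537994385 [2.7 0.2 8.5] [-0.85  0.25  0.07  2.09 -0.02  0.81  0.8 ]
```

View pics/c3.png

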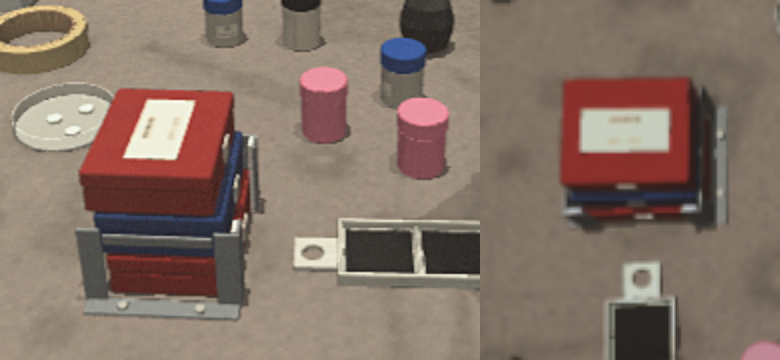

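The pile has settled in the rack and the carrier is fully clear, with its tongue in front. I'll regrasp at its centre, 68 mm further on.

step_arm --deltas '[[[0,0,0,0,0,0,100],[0,0,0,0,0,0,100],[0,0,0,0,0,0,100],[0,0,0,0,0,-0.03,100],[0,0,0,-0.03,0,-0.05,100],[0,0,0,-0.068,0,-0.05,100],[0,0,0,-0.068,0,-0.03,100],[0,0,0,-0.068,0,0,100],[0,0,0,-0.068,0,0.001,100],[0,0,0,-0.068,0,0.001,60],[0,0,0,-0.068,0,0.001,60],[0,0,0,-0.068,0,0.001,60],[0,0,0,-0.068,0,0.001,60],[0,0,0,-0.068,0,0.001,60],[0,0,0,-0.068,0,0.001,60]]]' --squeeze 45

```text
time: 9.25
ee_pos: [0.4271, 0.2994, 0.0236]
eef_rot: [-0.0, 1.0, 0.0, 0.0]
ft_force: [-0.1, 0.7, 0.9]
width: 0.0579
grip_force: 44.7
```

```bash
python3 -c "
from h import *
st();c=load('t3')
print(atz(c,160+161/3,160+278/3,.004))
"
```

```text
9.2 [0.4271 0.2994 0.0236] yaw 0.0003 tilt [0.     0.0003] w 0.0579 g 44.74967122077942 [-0.1  0.7  0.9] [-0.79  0.35  0.1   1.95 -0.05  0.84  0.91]
[0.52986539 0.30436641 0.004     ]
```

```bash
python3 -c "
from h import *
t=load('t3')['img'][:,:,::-1]
f=lambda x,y,w,h,k:cv2.resize(t[y:y+h,x:x+w],None,fx=k,fy=k,interpolation=cv2.INTER_CUBIC)
cv2.imwrite('pics/c4.png',np.hstack([f(398,180,62,120,5),f(405,182,48,60,10)]))
"
```

```text
(no output)
```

View pics/c4.png

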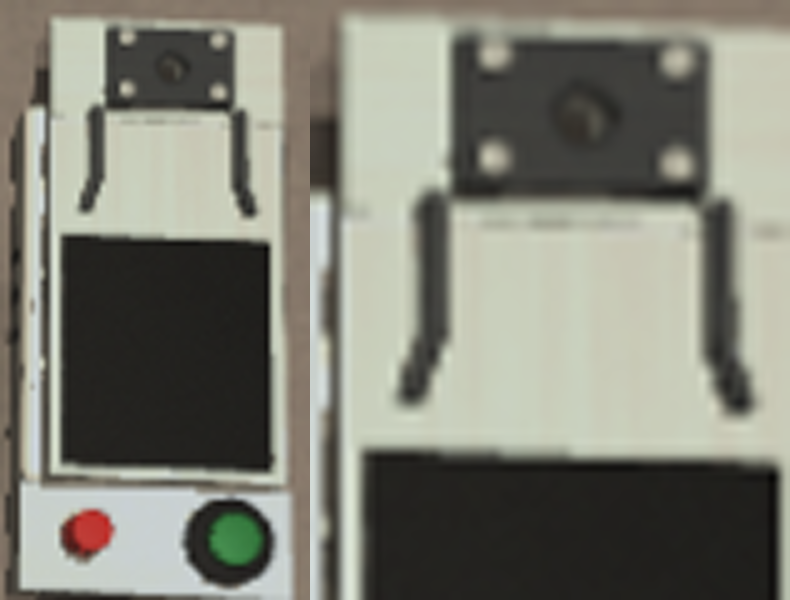

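step_arm --deltas '[[[0,0,0,0,0,-0.02,60],[0,0,0,0,0,-0.06,60],[0,0,0,0,0,-0.11,60],[0,0,0,0,0,-0.16,60],[0,0,0,0,-0.02,-0.18,60],[0,0,0,0,-0.05,-0.18,60],[0,0,0,0,-0.08,-0.18,60],[0,0,0,0,-0.1,-0.18,60],[0,0,0,0,-0.1,-0.18,60]]]'

```text
time: 10.38
ee_pos: [0.4272, 0.198, 0.2035]
eef_rot: [0.001, 1.0, -0.0, -0.0]
ft_force: [0.5, -0.4, -2.1]
width: 0.0571
grip_force: 44.8
```

The keeper hole shows at crop pixel (584,116), with its screws around it. The rails are at columns 432 and 720, the knob at (93,528) and the button at (236,538) in the left panel. Now I'll turn these into positions.

```bash
python3 -c "
from h import *
c=load('t3')
A=lambda p,z:atz(c,398+(p[0]+.5)/5-.5,180+(p[1]+.5)/5-.5,z)
B=lambda p,z:atz(c,405+(p[0]-310+.5)/10-.5,182+(p[1]+.5)/10-.5,z)
y=lambda d:round(float(np.arctan2(d[1],d[0])),4)
H=B((584,116),.086);print('hole',H.round(4))
m=[A(p,.072) for p in[(62,236),(270,241),(272,468),(60,464)]]
print('mat',np.round(m,4),y(m[0]-m[3]),y(m[1]-m[2]),y(m[0]-m[1])-1.5708,y(m[3]-m[2])-1.5708)
s=[B(p,.088) for p in[(493,54),(677,62),(494,157),(678,164)]]
print('screw',np.mean(s,0).round(4),y(s[0]-s[2]),y(s[1]-s[3]),y(s[0]-s[1])-1.5708,y(s[2]-s[3])-1.5708)
r1=B((432,330),.081);r2=B((720,350),.081);r3=B((432,205),.081);r4=B((718,215),.081);print(r1,r2,(r1+r2)/2,y(r3-r1),y(r4-r2),r1-r2)
print('knob',A((93,528),.08),'btn',A((236,538),.055))
st()
"
```

```text
hole [ 0.655  -0.2361  0.086 ]
mat [[ 0.5758 -0.1821  0.072 ]
 [ 0.572  -0.2817  0.072 ]
 [ 0.4624 -0.2761  0.072 ]
 [ 0.4655 -0.1763  0.072 ]] -0.0527 -0.0512 -0.03810000000000002 -0.030399999999999983
screw [ 0.6561 -0.2361  0.088 ] -0.0379 -0.0444 -0.0605 -0.054200000000000026
[ 0.6037195 -0.1981083  0.081    ] [ 0.59784176 -0.26664196  0.081     ] [ 0.60078063 -0.23237513  0.081     ] -0.0455 -0.0416 [0.00587774 0.06853366 0.        ]
knob [ 0.43428471 -0.18908071  0.08      ] btn [ 0.43112981 -0.26110612  0.055     ]
10.4 [0.4272 0.198  0.2035] yaw -0.0019 tilt [-0.0002 -0.    ] w 0.0571 g 44.76859509944916 [ 0.5 -0.4 -2.1] [-0.71  0.01  0.18  1.92 -0.    1.21  1.04]
```

step_arm --deltas '[[[0,0,0,-0.005,-0.03,0,60],[0,0,0.02,-0.015,-0.07,0,60],[0,0,0.044,-0.025,-0.12,0,60],[0,0,0.044,-0.035,-0.17,0,60],[0,0,0.044,-0.045,-0.22,0,60],[0,0,0.044,-0.055,-0.27,0,60],[0,0,0.044,-0.065,-0.32,0,60],[0,0,0.044,-0.07,-0.37,0,60],[0,0,0.044,-0.078,-0.4,0,60],[0,0,0.044,-0.078,-0.42,0,60],[0,0,0.044,-0.078,-0.427,0,60],[0,0,0.044,-0.078,-0.427,0.01,60],[0,0,0.044,-0.078,-0.427,0.02,60]]]'

```text
time: 12.0
ee_pos: [0.5054, -0.2262, 0.1825]
eef_rot: [0.021, 1.0, 0.0, -0.0]
ft_force: [-0.5, -0.4, -2.6]
width: 0.0577
grip_force: 44.8
```

```bash
python3 -c "
from h import *
st();t=snap('top','t5')['img'][:,:,::-1];s=snap('side','s5')['img'][:,:,::-1]
f=lambda t,x,y,w,h,k:cv2.resize(t[y:y+h,x:x+w],None,fx=k,fy=k,interpolation=cv2.INTER_CUBIC)
cv2.imwrite('pics/c5.png',np.hstack([f(t,390,170,80,120,5),f(s,260,90,150,225,600/225)]))
"
```

```text
12.0 [ 0.5054 -0.2262  0.1825] yaw -0.042 tilt [-0.0003  0.0008] w 0.0577 g 44.76888656616211 [-0.5 -0.4 -2.6] [-0.2   0.24  0.62  1.76 -0.15  1.19  2.  ]
```

View pics/c5.png

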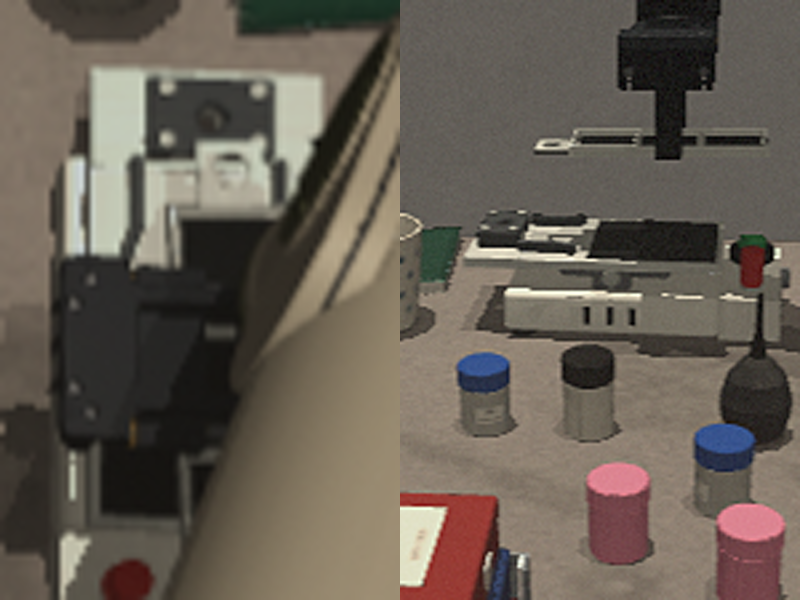

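The carrier is level over the mixer, with its eye at crop (230,170). I'll compare the eye with where the tool says it should be.

```bash
python3 -c "
from h import *
c=load('t5')
A=lambda p,z:atz(c,390+(p[0]+.5)/5-.5,170+(p[1]+.5)/5-.5,z)
e=A((230,170),.163);print(e)
d=e-np.array([.5054,-.2262,.163]);a=-.042;print('in tool',d[0]*np.cos(a)+d[1]*np.sin(a),-d[0]*np.sin(a)+d[1]*np.cos(a))
print('hole',A((214,115),.086))
e=A((173,203),.17),A((275,213),.17);print(e)
go(.5077,-.2291,.13,-.046)
"
```

```text
[ 0.6090968  -0.22655505  0.163     ]
in tool 0.10362025902493593 0.003999244206946337
hole [ 0.65631179 -0.23723849  0.086     ]
(array([ 0.59251848, -0.19896025,  0.17      ]), array([ 0.5873095 , -0.24388813,  0.17      ]))
delta [ 0.001  -0.0023  0.0037] [-0.0032 -0.0027  0.0519]
```

step_arm --deltas '[[[0,0,0.023,0,-0.003,0,60],[0,0,0.023,0,-0.003,0.02,60],[0,0,0.023,0,-0.003,0.04,60],[0,0,0.023,0,-0.003,0.06,60],[0,0,0.023,0,-0.003,0.072,60],[0,0,0.023,0,-0.003,0.08,60],[0,0,0.023,0,-0.003,0.084,60],[0,0,0.023,0,-0.003,0.086,60],[0,0,0.023,0,-0.003,0.087,60],[0,0,0.023,0,-0.003,0.087,60]]]'

```text
time: 13.35
ee_pos: [0.5052, -0.2308, 0.0967]
eef_rot: [0.033, 0.999, 0.0, 0.0]
ft_force: [0.2, -0.3, -2.4]
width: 0.0575
grip_force: 44.8
```

```bash
python3 -c "
from h import *
st();go(.5302,-.2302,.0955,-.06);go(.5526,-.2312,.0955,-.046)"
```

```text
13.3 [ 0.5052 -0.2308  0.0967] yaw -0.0668 tilt [0.0003 0.0001] w 0.0575 g 44.76863622665405 [ 0.2 -0.3 -2.4] [-0.16  0.35  0.6   1.84 -0.23  1.02  2.04]
delta [ 0.0001  0.0003 -0.0068] [-0.0249  0.0023  0.0012]
delta [ 0.0001  0.0003 -0.0208] [-0.0473  0.0028  0.0012]
```

step_arm --deltas '[[[0,0,0,0,0,0.001,60],[0,0,0,0,0.001,0.0015,60],[0,0,0,-0.003,0.002,0.0015,60],[0,0,0,-0.007,0.002,0.0015,60],[0,0,0,-0.011,0.002,0.0015,60],[0,0,-0.004,-0.015,0.002,0.0015,60],[0,0,-0.006,-0.019,0.002,0.0015,60],[0,0,-0.008,-0.023,0.002,0.0015,60],[0,0,-0.01,-0.027,0.002,0.0015,60],[0,0,-0.01,-0.027,0.002,0.0015,60]]]'

```text
time: 14.6
ee_pos: [0.532, -0.2311, 0.0957]
eef_rot: [0.029, 1.0, -0.0, -0.0]
ft_force: [-4.1, -0.0, 7.5]
width: 0.0576
grip_force: 44.8
```

```bash
python3 -c "
from h import *
st();go(.5526,-.2312,.0955,-.056)
t=snap('top','t6')['img'][:,:,::-1];s=snap('side','s6')['img'][:,:,::-1]
f=lambda t,x,y,w,h,k:cv2.resize(t[y:y+h,x:x+w],None,fx=k,fy=k,interpolation=cv2.INTER_CUBIC)
cv2.imwrite('pics/c6.png',np.hstack([f(t,400,175,60,70,8),f(s,270,150,140,80,2.2*1)]) if 0 else f(t,400,175,60,70,8))
"
```

```text
14.6 [ 0.532  -0.2311  0.0957] yaw -0.0573 tilt [-0.0002 -0.0001] w 0.0576 g 44.76836442947388 [-4.1 -0.   7.5] [-0.15  0.4   0.58  1.78 -0.25  1.04  2.05]
delta [-0.0001 -0.0002 -0.0013] [-0.0206  0.0011  0.0002]
```

View pics/c6.png

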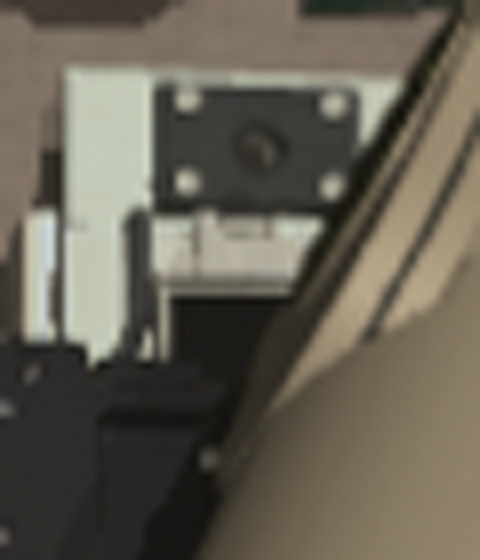

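The tongue is between the rails and entering the keeper slot, nearly centred: eye column ~250, hole at 260. I'll push it home gently.

step_arm --deltas '[[[0,0,0.003,-0.004,0,0,60],[0,0,0.003,-0.008,0,0,60],[0,0,0,-0.012,0,0,60],[0,0,-0.003,-0.015,0,0,60],[0,0,-0.006,-0.018,0,0,60],[0,0,-0.008,-0.02,0,0,60],[0,0,-0.01,-0.0215,0,0,60],[0,0,-0.01,-0.0215,0,0,60]]]'

```text
time: 15.7
ee_pos: [0.5507, -0.2323, 0.0956]
eef_rot: [0.024, 1.0, 0.001, -0.003]
ft_force: [-18.8, 4.1, 20.5]
width: 0.0577
grip_force: 44.7
```

step_arm --deltas '[[[0,0,0,-0.001,0,-0.001,60],[0,0,0,-0.002,0,-0.001,60],[0,0,0,-0.002,0,-0.001,60]]]'

```text
time: 16.08
ee_pos: [0.5509, -0.2323, 0.0956]
eef_rot: [0.025, 1.0, 0.001, -0.005]
ft_force: [-23.5, 4.1, 17.3]
width: 0.0575
grip_force: 44.7
```

step_arm --deltas '[[[0,0,0,0.001,0,0,100],[0,0,0,0.002,0,0,100],[0,0,0,0.002,0,0,100],[0,0,0,0.002,0,0,100],[0,0,0,0.002,0,-0.03,100],[0,0,0,0.002,0,-0.07,100],[0,0,0,-0.02,0,-0.11,100],[0,0,0,-0.05,0,-0.15,100],[0,0,0,-0.08,0,-0.16,100],[0,0,0,-0.08,0,-0.16,100],[0,0,0,-0.08,0,-0.16,100]]]'

```text
time: 17.45
ee_pos: [0.6348, -0.236, 0.2553]
eef_rot: [0.024, 1.0, -0.0, -0.001]
ft_force: [-0.5, -0.6, -0.8]
width: 0.0867
grip_force: 0.0
```

```bash
python3 -c "
from h import *
st();c=snap('wrist','w7');print(proj(c,(.6556,-.2365,.086)))
t=snap('top','t7')['img'][:,:,::-1]
cv2.imwrite('pics/c7.png',np.hstack([cv2.resize(c['img'][100:300,200:450,::-1],None,fx=2,fy=2,interpolation=cv2.INTER_CUBIC),cv2.resize(t[180:260,400:460],None,fx=5,fy=5,interpolation=cv2.INTER_CUBIC)]))
"
```

```text
17.4 [ 0.6348 -0.236   0.2553] yaw -0.0474 tilt [-0.0014 -0.    ] w 0.0867 g 0.0 [-0.5 -0.6 -0.8] [-0.12  0.49  0.6   1.31 -0.27  1.42  1.99]
[321.96837899 249.97971328]
```

View pics/c7.png

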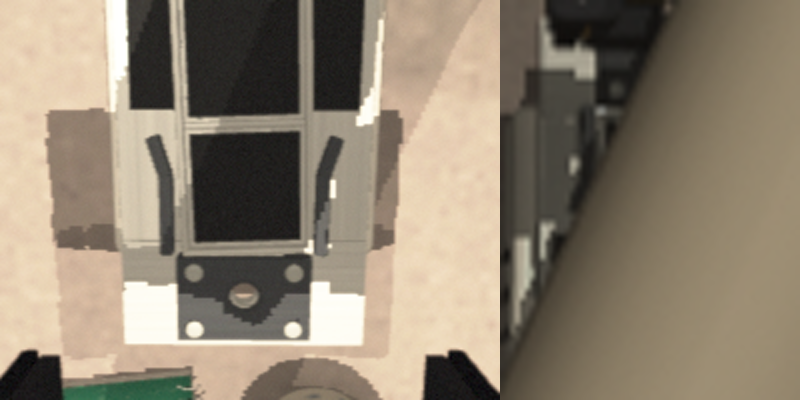

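The carrier is home: its end meets the keeper, and the keeper hole is at (322,248), predicted (322,250). Next is the pin.

step_arm --deltas '[[[0,0,0,0.03,0.005,0,100],[0,0,0,0.07,0.012,0,80],[0,0,0,0.11,0.019,0,60],[0,0,0,0.15,0.026,0,50],[0,0,0,0.18,0.032,0.02,50],[0,0,0,0.2,0.036,0.04,50],[0,0,0,0.207,0.036,0.055,50],[0,0,0,0.207,0.036,0.055,50],[0,0,0,0.207,0.036,0.055,50]]]'

```text
time: 18.68
ee_pos: [0.4313, -0.1903, 0.2016]
eef_rot: [0.023, 1.0, -0.0, 0.0]
ft_force: [-0.0, -0.5, -0.0]
width: 0.0436
grip_force: 0.0
```

```bash
python3 -c "
from h import *
w=load('w7');print('hole',atz(w,321.7,247.7,.086))
st();c=snap('wrist','w8');print(proj(c,(.4343,-.1891,.08)))
i=c['img'].astype(int);m=((i[:,:,0]>110)&(i[:,:,1]<70)&(i[:,:,2]<70)).astype(np.uint8)
n,l,s,ce=cv2.connectedComponentsWithStats(m)
for k in range(1,n):
  if s[k,4]>60: print(s[k],ce[k],atz(c,*ce[k],.08))
cv2.imwrite('pics/c8.png',c['img'][100:340,180:480,::-1].repeat(2,0).repeat(2,1))
"
```

```text
hole [ 0.65347285 -0.23663712  0.086     ]
18.7 [ 0.4313 -0.1903  0.2016] yaw -0.0469 tilt [ 0.0007 -0.0005] w 0.0436 g 0.0 [-0.  -0.5 -0. ] [-0.29 -0.    0.62  1.94  0.    1.2   1.85]
[323.35806211 245.28674871]
[310 224  26  33 661] [322.43419062 240.40242057] [ 0.43046556 -0.18961444  0.08      ]
```

View pics/c8.png

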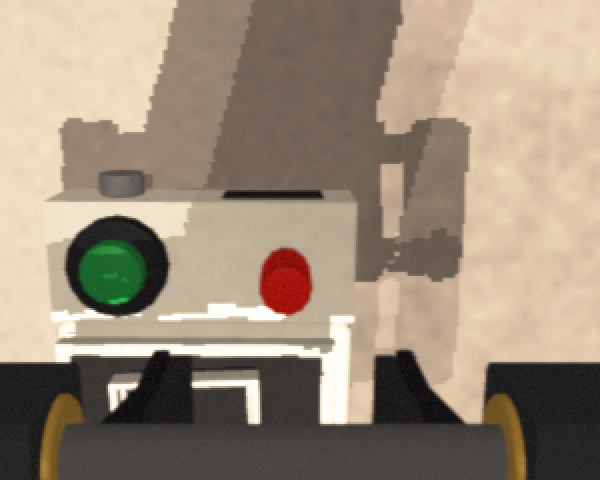

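The knob top is at crop (287,289), i.e. pixel (323.5,244.5), which agrees with the top camera at (0.434,-0.189). I'll grasp it.

step_arm --deltas '[[[0,0,0,-0.0026,0.0014,0.03,50],[0,0,0,-0.0026,0.0014,0.07,50],[0,0,0,-0.0026,0.0014,0.1,50],[0,0,0,-0.0026,0.0014,0.12,50],[0,0,0,-0.0026,0.0014,0.13,50],[0,0,0,-0.0026,0.0014,0.13,50],[0,0,0,-0.0026,0.0014,0.13,10],[0,0,0,-0.0026,0.0014,0.13,10],[0,0,0,-0.0026,0.0014,0.13,10],[0,0,0,-0.0026,0.0014,0.13,10],[0,0,0,-0.0026,0.0014,0.13,10],[0,0,0,-0.0026,0.0014,0.13,10]]]' --squeeze 30

```text
time: 20.23
ee_pos: [0.4334, -0.1887, 0.0714]
eef_rot: [0.023, 1.0, 0.0, 0.0]
ft_force: [-0.5, 1.3, 6.3]
width: 0.0193
grip_force: 30.0
```

step_arm --deltas '[[[0,0,0,0,0,-0.03,10],[0,0,0,0,0,-0.07,10],[0,0,0,0,0,-0.11,10],[0,0,0,-0.03,-0.005,-0.11,10],[0,0,0,-0.07,-0.012,-0.11,10],[0,0,0,-0.11,-0.018,-0.11,10],[0,0,0,-0.15,-0.025,-0.11,10],[0,0,0,-0.185,-0.031,-0.11,10],[0,0,0,-0.21,-0.036,-0.11,10],[0,0,0,-0.2226,-0.0374,-0.11,10],[0,0,0,-0.2226,-0.0374,-0.1,10],[0,0,0,-0.2226,-0.0374,-0.095,10],[0,0,0,-0.2226,-0.0374,-0.09,10],[0,0,0,-0.2226,-0.0374,-0.09,10]]]'

```text
time: 21.98
ee_pos: [0.6533, -0.2362, 0.1607]
eef_rot: [0.023, 1.0, 0.0, -0.0]
ft_force: [0.0, -0.3, -0.1]
width: 0.0191
grip_force: 30.0
```

```bash
python3 -c "
from h import *
st();go(.654,-.2365,.155,-.047)
c=snap('side','s9');t=snap('top','t9');w=snap('wrist','w9')
for n,d in(('s',c),('t',t),('w',w)):print(n,proj(d,(.6545,-.2365,.086)),proj(d,(.6545,-.2365,.1015)))
k=lambda d,x,y,a,b,f:cv2.resize(d['img'][y:y+b,x:x+a,::-1],None,fx=f,fy=f,interpolation=cv2.INTER_CUBIC)
cv2.imwrite('pics/c9.png',np.hstack([k(c,270,120,90,100,4),k(w,240,160,160,160,2.5)]))
"
```

```text
22.0 [ 0.6533 -0.2362  0.1607] yaw -0.0468 tilt [-0.0005  0.0005] w 0.0191 g 29.999968190677464 [ 0.  -0.3 -0.1] [-0.13  0.6   0.61  1.38 -0.34  1.27  2.03]
delta [ 0.0005 -0.0005  0.0002] [-0.0007 -0.0003  0.0057]
s [298.33555803 172.79396672] [298.03595545 166.68324016]
t [432.13052764 193.33076741] [433.43872272 191.55825574]
w [321.55067117 262.72077991] [321.5987009  271.33202172]
```

View pics/c9.png

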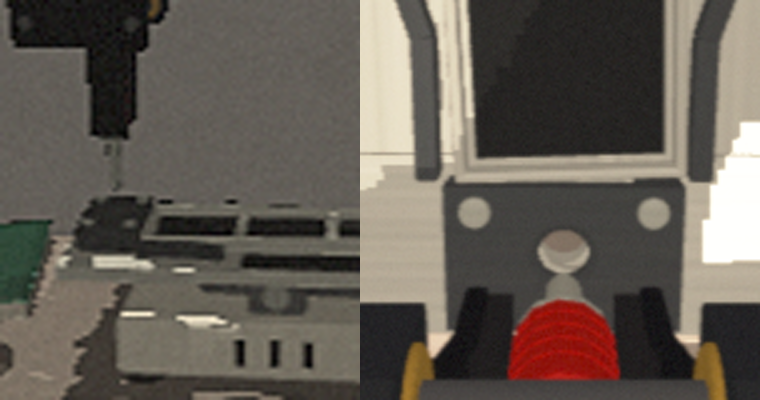

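The wrist view shows the hole at crop (564,251) and the pin nose right behind it at (564,275), so it is aligned sideways and about 1 mm too far along +x. I'll correct that and insert.

step_arm --deltas '[[[0,0,0,0.001,0,0.005,10],[0,0,0,0.001,0,0.01,10],[0,0,0,0.001,0,0.014,10],[0,0,0,0.001,0,0.018,10],[0,0,0,0.001,0,0.022,10],[0,0,0,0.001,0,0.026,10],[0,0,0,0.001,0,0.026,10]]]'

```text
time: 23.0
ee_pos: [0.6526, -0.2363, 0.1346]
eef_rot: [0.023, 1.0, 0.0, -0.0]
ft_force: [-0.5, 0.3, 0.1]
width: 0.0193
grip_force: 30.0
```

No contact force, and the tip is 11 mm into the keeper. I'll continue down to the collar.

step_arm --deltas '[[[0,0,0,0,0,0.004,10],[0,0,0,0,0,0.008,10],[0,0,0,0,0,0.012,10],[0,0,0,0,0,0.016,10],[0,0,0,0,0,0.019,10],[0,0,0,0,0,0.021,10],[0,0,0,0,0,0.022,10],[0,0,0,0,0,0.022,10]]]'

```text
time: 24.0
ee_pos: [0.6527, -0.2364, 0.1135]
eef_rot: [0.023, 1.0, 0.0, 0.0]
ft_force: [-3.6, 1.2, 4.2]
width: 0.019
grip_force: 30.0
```

step_arm --deltas '[[[0,0,0,0,0,0.001,10],[0,0,0,0,0,0.002,10],[0,0,0,0,0,0.002,10]]]'

```text
time: 24.38
ee_pos: [0.6529, -0.2365, 0.1134]
eef_rot: [0.023, 1.0, 0.0, 0.001]
ft_force: [-8.8, 4.0, 18.0]
width: 0.0195
grip_force: 30.0
```

step_arm --deltas '[[[0,0,0,0,0,-0.002,10],[0,0,0,0,0,-0.002,50],[0,0,0,0,0,-0.002,50],[0,0,0,0,0,-0.002,50],[0,0,0,0,0,-0.04,50],[0,0,0,0,0,-0.09,60],[0,0,0,0.02,0.05,-0.14,80],[0,0,0,0.04,0.1,-0.16,80],[0,0,-0.02,0.06,0.15,-0.16,80],[0,0,-0.047,0.08,0.19,-0.16,80],[0,0,-0.047,0.1,0.23,-0.16,80],[0,0,-0.047,0.102,0.245,-0.16,80],[0,0,-0.047,0.102,0.245,-0.16,80],[0,0,-0.047,0.102,0.245,-0.16,80]]]'

```text
time: 26.12
ee_pos: [0.5627, 0.0112, 0.271]
eef_rot: [0.001, 1.0, -0.0, 0.0]
ft_force: [0.2, -1.3, -0.2]
width: 0.0698
grip_force: 0.0
```

```bash
python3 -c "
from h import *
st();w=snap('wrist','w10');s=snap('side','s10');snap('top','t10')
for n,p in(('A',(.64,-.01,.053)),('B',(.557,-.006,.064)),('C',(.46,.094,.053))):print(n,proj(w,p),proj(s,p))
a=w['img'][:,:,::-1][:,60:520];a=cv2.resize(a,None,fx=.83,fy=.83)
k=lambda d,x,y,a,b,f:cv2.resize(d['img'][y:y+b,x:x+a,::-1],None,fx=f,fy=f,interpolation=cv2.INTER_CUBIC)
b=k(s,270,160,150,160,398/160);print(a.shape,b.shape)
cv2.imwrite('pics/c10.png',np.hstack([a[:398],b[:398]]))
"
```

```text
26.1 [0.5627 0.0112 0.271 ] yaw -0.0021 tilt [ 0.0001 -0.0009] w 0.0698 g 0.0 [ 0.2 -1.3 -0.2] [-0.6   0.19  0.58  1.62 -0.11  1.36  1.56]
A [301.79269516 287.40505739] [290.85826448 226.17786413]
B [303.84794825 212.41590068] [331.78784434 222.85686618]
C [410.46132243 106.87043179] [382.44336034 253.86575888]
(398, 382, 3) (398, 373, 3)
```

View pics/c10.png

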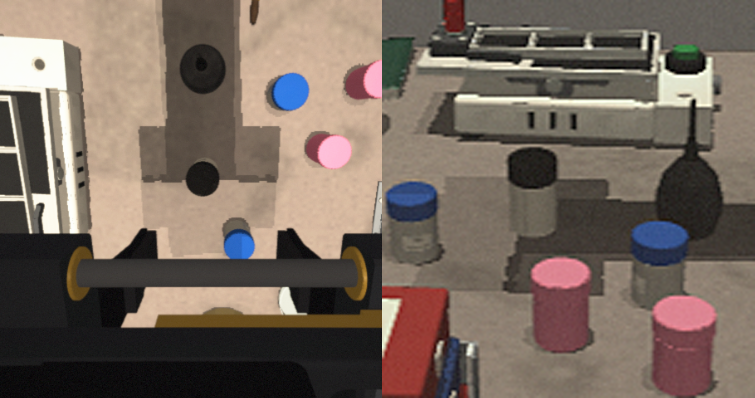

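The pin is fully seated, with the red knob on the keeper. The rear blue jar was knocked aside and now sits at wrist-crop (239,243) and side-crop (412,190). The black jar at (203,179) and the front blue jar at (291,91) are unchanged.

```bash
python3 -c "
from h import *
w=load('w10');s=load('s10');W=lambda p:(w,p[0]/.83+60,p[1]/.83);S=lambda p:(s,270+(p[0]-382)/2.4875,160+p[1]/2.4875)
for n,p,q,z in(('A',(239,243),(412,193),.053),('B',(203,179),(531,159),.064),('C',(291,91),(659,234),.053)):
  a=W(p);b=S(q);print(n,atz(*a,z).round(4),atz(*b,z).round(4),tri([a,b]).round(4))
d=np.array([.5518,-.2315]);a=-.046
for k in(-.055,0,.055):print(k,d+k*np.array([np.cos(a),np.sin(a)]))
go(.557,-.0065,.10)
"
```

```text
A [0.6463 0.0391 0.053 ] [0.6494 0.0401 0.053 ] [0.6483 0.0392 0.0519]
B [ 0.5602 -0.0053  0.064 ] [ 0.5604 -0.001   0.064 ] [ 0.5607 -0.0054  0.0619]
C [0.4624 0.0943 0.053 ] [0.4619 0.0948 0.053 ] [0.4622 0.0944 0.0527]
-0.055 [ 0.49685818 -0.22897089]
0 [ 0.5518 -0.2315]
0.055 [ 0.60674182 -0.23402911]
delta [-0.0005 -0.0001 -0.0021] [ 0.0055 -0.018   0.1709]
```

step_arm --deltas '[[[0,0,0,0.002,-0.0165,0.03,80],[0,0,0,0.002,-0.0165,0.08,80],[0,0,0,0.002,-0.0165,0.13,80],[0,0,0,0.002,-0.0165,0.17,80],[0,0,0,0.002,-0.0165,0.2,80],[0,0,0,0.002,-0.0165,0.218,80],[0,0,0,0.002,-0.0165,0.222,80],[0,0,0,0.002,-0.0165,0.222,80],[0,0,0,0.002,-0.0165,0.222,30],[0,0,0,0.002,-0.0165,0.222,30],[0,0,0,0.002,-0.0165,0.222,30],[0,0,0,0.002,-0.0165,0.222,30],[0,0,0,0.002,-0.0165,0.222,30]]]' --squeeze 25

```text
time: 27.9
ee_pos: [0.5604, -0.0035, 0.0492]
eef_rot: [-0.0, 1.0, -0.0, 0.0]
ft_force: [-0.7, -1.2, 1.2]
width: 0.0395
grip_force: 25.1
```

```bash
python3 -c "
from h import *
st()
a=-.046;go(.6067,-.2340,.2,a);go(.5518,-.2315,.2,a);go(.4969,-.2290,.2,a)
"
```

```text
27.9 [ 0.5604 -0.0035  0.0492] yaw 0.0001 tilt [ 0.0003 -0.    ] w 0.0395 g 25.070902816951275 [-0.7 -1.2  1.2] [-0.51  0.42  0.53  1.86 -0.26  0.93  1.7 ]
delta [-0.      0.0003  0.0461] [-0.0463 -0.2305 -0.1508]
delta [-0.      0.0003  0.0461] [ 0.0086 -0.228  -0.1508]
delta [-0.      0.0003  0.0461] [ 0.0635 -0.2255 -0.1509]
```

step_arm --deltas '[[[0,0,0,0,0,-0.02,30],[0,0,0,0,0,-0.06,30],[0,0,0,0,0,-0.11,30],[0,0,0,-0.005,-0.02,-0.15,30],[0,0,0.02,-0.015,-0.06,-0.15,30],[0,0,0.046,-0.025,-0.11,-0.15,30],[0,0,0.046,-0.035,-0.16,-0.15,30],[0,0,0.046,-0.042,-0.2,-0.15,30],[0,0,0.046,-0.0465,-0.223,-0.15,30],[0,0,0.046,-0.0465,-0.2305,-0.15,30],[0,0,0.046,-0.0465,-0.2305,-0.14,30],[0,0,0.046,-0.0465,-0.2305,-0.12,30],[0,0,0.046,-0.0465,-0.2305,-0.11,30],[0,0,0.046,-0.0465,-0.2305,-0.11,30]]]'

```text
time: 29.65
ee_pos: [0.6063, -0.2329, 0.1576]
eef_rot: [0.022, 1.0, 0.0, -0.001]
ft_force: [-0.7, 0.2, -1.2]
width: 0.039
grip_force: 25.0
```

step_arm --deltas '[[[0,0,0,0,-0.001,0.01,30],[0,0,0,0,-0.001,0.02,30],[0,0,0,0,-0.001,0.027,30],[0,0,0,0,-0.001,0.031,30],[0,0,0,0,-0.001,0.032,30],[0,0,0,0,-0.001,0.032,30]]]'

```text
time: 30.4
ee_pos: [0.6069, -0.235, 0.1272]
eef_rot: [0.023, 1.0, 0.0, 0.0]
ft_force: [0.3, -0.3, -1.5]
width: 0.039
grip_force: 25.0
```

step_arm --deltas '[[[0,0,0,0,0.0005,0.0015,30],[0,0,0,0,0.0005,0.002,30],[0,0,0,0,0.0005,0.002,30]]]'

```text
time: 30.78
ee_pos: [0.6069, -0.2344, 0.1252]
eef_rot: [0.023, 1.0, 0.0, 0.0]
ft_force: [0.1, -0.8, 0.4]
width: 0.0392
grip_force: 25.1
```

step_arm --deltas '[[[0,0,0,0,0,0,70],[0,0,0,0,0,0,70],[0,0,0,0,0,0,70],[0,0,0,0,0,-0.03,80],[0,0,0,0,0,-0.07,80],[0,0,0,0,0.03,-0.1,80],[0,0,0,-0.005,0.08,-0.1,80],[0,0,-0.02,-0.012,0.13,-0.1,80],[0,0,-0.046,-0.02,0.18,-0.1,80],[0,0,-0.046,-0.025,0.22,-0.1,80],[0,0,-0.046,-0.0284,0.265,-0.1,80],[0,0,-0.046,-0.0284,0.275,-0.1,80],[0,0,-0.046,-0.0284,0.275,-0.1,80],[0,0,-0.046,-0.0284,0.275,-0.1,80]]]'

```text
time: 32.52
ee_pos: [0.6477, 0.0369, 0.2252]
eef_rot: [0.001, 1.0, -0.0, 0.0]
ft_force: [-0.9, -0.2, 0.7]
width: 0.0697
grip_force: 0.0
```

```bash
python3 -c "
from h import *
st();w=snap('wrist','w11');print(proj(w,(.648,.0392,.053)))
i=w['img'].astype(int);m=((i[:,:,2]>i[:,:,0]+60)&(i[:,:,2]>90)).astype(np.uint8)
n,l,s,ce=cv2.connectedComponentsWithStats(m)
for k in range(1,n):
  if s[k,4]>100: print(s[k],ce[k],atz(w,*ce[k],.053))
go(.648,.0392,.04)
"
```

```text
32.5 [0.6477 0.0369 0.2252] yaw -0.0022 tilt [ 0.0003 -0.0007] w 0.0697 g 0.0 [-0.9 -0.2  0.7] [-0.56  0.43  0.59  1.45 -0.24  1.33  1.61]
[324.15775319 226.43915122]
[374   0  46  16 538] [396.39405204   6.16542751] [0.47742764 0.09392383 0.053     ]
[588 153  52   6 262] [614.33969466 155.34351145] [0.58799714 0.28118328 0.053     ]
[ 304  208   42   44 1471] [324.37661455 229.69272604] [0.65095908 0.03939105 0.053     ]
delta [-0.0006  0.0002 -0.0025] [-0.0002  0.0025  0.1852]
```

step_arm --deltas '[[[0,0,0,-0.0025,0.0025,0.04,80],[0,0,0,-0.0025,0.0025,0.09,80],[0,0,0,-0.0025,0.0025,0.13,80],[0,0,0,-0.0025,0.0025,0.165,80],[0,0,0,-0.0025,0.0025,0.18,80],[0,0,0,-0.0025,0.0025,0.185,80],[0,0,0,-0.0025,0.0025,0.185,80],[0,0,0,-0.0025,0.0025,0.185,30],[0,0,0,-0.0025,0.0025,0.185,30],[0,0,0,-0.0025,0.0025,0.185,30],[0,0,0,-0.0025,0.0025,0.185,30],[0,0,0,-0.0025,0.0025,0.185,30]]]' --squeeze 25

```text
time: 34.08
ee_pos: [0.6504, 0.0413, 0.0403]
eef_rot: [0.0, 1.0, -0.0, 0.0]
ft_force: [-0.6, -1.1, 1.9]
width: 0.0386
grip_force: 24.9
```

```bash
python3 -c "
from h import *
st();go(.5518,-.2315,.2,-.046)
"
```

```text
34.1 [0.6504 0.0413 0.0403] yaw -0.0 tilt [ 0.0003 -0.0001] w 0.0386 g 24.881626591086388 [-0.6 -1.1  1.9] [-0.51  0.62  0.52  1.61 -0.34  1.01  1.68]
delta [-0.0001  0.0003  0.046 ] [ 0.0986 -0.2728 -0.1598]
```

step_arm --deltas '[[[0,0,0,0,0,-0.03,30],[0,0,0,0,0,-0.08,30],[0,0,0,0.005,-0.02,-0.13,30],[0,0,0,0.02,-0.06,-0.16,30],[0,0,0.02,0.04,-0.11,-0.16,30],[0,0,0.046,0.06,-0.16,-0.16,30],[0,0,0.046,0.08,-0.21,-0.16,30],[0,0,0.046,0.095,-0.25,-0.16,30],[0,0,0.046,0.0985,-0.27,-0.16,30],[0,0,0.046,0.0985,-0.274,-0.15,30],[0,0,0.046,0.0985,-0.274,-0.13,30],[0,0,0.046,0.0985,-0.274,-0.11,30],[0,0,0.046,0.0985,-0.274,-0.1,30],[0,0,0.046,0.0985,-0.274,-0.1,30]]]'

```text
time: 35.83
ee_pos: [0.5515, -0.2319, 0.1389]
eef_rot: [0.023, 1.0, 0.0, -0.001]
ft_force: [-0.3, -0.1, -1.6]
width: 0.0386
grip_force: 24.8
```

step_arm --deltas '[[[0,0,0,0,0,0.008,30],[0,0,0,0,0,0.015,30],[0,0,0,0,0,0.02,30],[0,0,0,0,0,0.0225,30],[0,0,0,0,0,0.0235,30],[0,0,0,0,0,0.024,30]]]'

```text
time: 36.58
ee_pos: [0.5519, -0.2326, 0.1162]
eef_rot: [0.023, 1.0, 0.0, 0.0]
ft_force: [-1.4, 0.7, 2.2]
width: 0.0387
grip_force: 24.9
```

step_arm --deltas '[[[0,0,0,0,0,0,70],[0,0,0,0,0,0,70],[0,0,0,0,0,0,70],[0,0,0,0,0,-0.03,80],[0,0,0,0,0,-0.07,80],[0,0,0,0.005,0.03,-0.1,80],[0,0,-0.1,0.02,0.08,-0.1,80],[0,0,-0.2,0.04,0.13,-0.1,80],[0,0,-0.3,0.055,0.18,-0.1,80],[0,0,-0.4,0.07,0.22,-0.1,80],[0,0,-0.5,0.085,0.26,-0.1,80],[0,0,-0.6,0.1,0.3,-0.1,80],[0,0,-0.646,0.1046,0.3225,-0.1,80],[0,0,-0.646,0.1046,0.3225,-0.1,80],[0,0,-0.646,0.1046,0.3225,-0.1,80]]]'

```text
time: 38.45
ee_pos: [0.4626, 0.0931, 0.216]
eef_rot: [-0.294, 0.956, -0.0, 0.0]
ft_force: [0.1, -0.3, 0.2]
width: 0.0696
grip_force: 0.0
```

```bash
python3 -c "
from h import *
st();w=snap('wrist','w12');print(proj(w,(.4622,.0944,.053)))
i=w['img'].astype(int);m=((i[:,:,2]>i[:,:,0]+60)&(i[:,:,2]>90)).astype(np.uint8)
n,l,s,ce=cv2.connectedComponentsWithStats(m)
for k in range(1,n):
  if s[k,4]>100: print(s[k],ce[k],atz(w,*ce[k],.053))
go(.4622,.0944,.04,.6)
"
```

```text
38.5 [0.4626 0.0931 0.216 ] yaw 0.5975 tilt [ 0.0002 -0.0004] w 0.0696 g 0.0 [ 0.1 -0.3  0.2] [-0.72 -0.01  0.43  1.91  0.    1.24  1.87]
[322.79561199 229.24551738]
[ 300  205   45   47 1601] [322.24734541 228.33354154] [0.46179859 0.09355707 0.053     ]
delta [-0.0003 -0.0001 -0.0028] [-0.0005  0.0015  0.176 ]
```

step_arm --deltas '[[[0,0,0,-0.001,0.001,0.04,80],[0,0,0,-0.001,0.001,0.09,80],[0,0,0,-0.001,0.001,0.13,80],[0,0,0,-0.001,0.001,0.16,80],[0,0,0,-0.001,0.001,0.172,80],[0,0,0,-0.001,0.001,0.176,80],[0,0,0,-0.001,0.001,0.176,80],[0,0,0,-0.001,0.001,0.176,30],[0,0,0,-0.001,0.001,0.176,30],[0,0,0,-0.001,0.001,0.176,30],[0,0,0,-0.001,0.001,0.176,30],[0,0,0,-0.001,0.001,0.176,30]]]' --squeeze 25

```text
time: 40.0
ee_pos: [0.4626, 0.0958, 0.0402]
eef_rot: [-0.296, 0.955, 0.0, 0.0]
ft_force: [0.3, 0.1, 1.7]
width: 0.0388
grip_force: 24.9
```

```bash
python3 -c "
from h import *
st();go(.4969,-.2290,.2,-.046)
"
```

```text
40.0 [0.4626 0.0958 0.0402] yaw 0.6002 tilt [0.0004 0.0002] w 0.0388 g 24.90572690963745 [0.3 0.1 1.7] [-0.68  0.24  0.42  2.08 -0.13  0.84  1.98]
delta [1.000e-04 5.000e-04 6.462e-01] [ 0.1551 -0.2875 -0.1598]
```

step_arm --deltas '[[[0,0,0,0,0,-0.03,30],[0,0,0,0,0,-0.08,30],[0,0,0,0,0,-0.13,30],[0,0,0.05,0.005,-0.01,-0.16,30],[0,0,0.15,0.025,-0.05,-0.16,30],[0,0,0.25,0.05,-0.09,-0.16,30],[0,0,0.35,0.07,-0.13,-0.16,30],[0,0,0.45,0.09,-0.17,-0.16,30],[0,0,0.55,0.115,-0.21,-0.16,30],[0,0,0.62,0.135,-0.25,-0.16,30],[0,0,0.646,0.15,-0.278,-0.16,30],[0,0,0.646,0.155,-0.2885,-0.15,30],[0,0,0.646,0.155,-0.2885,-0.13,30],[0,0,0.646,0.155,-0.2885,-0.11,30],[0,0,0.646,0.155,-0.2885,-0.1,30],[0,0,0.646,0.155,-0.2885,-0.1,30]]]'

```text
time: 42.0
ee_pos: [0.4971, -0.2291, 0.1393]
eef_rot: [0.022, 1.0, 0.0, -0.001]
ft_force: [0.9, 0.4, -0.5]
width: 0.0389
grip_force: 24.8
```

step_arm --deltas '[[[0,0,0,0,0,0.008,30],[0,0,0,0,0,0.015,30],[0,0,0,0,0,0.02,30],[0,0,0,0,0,0.0225,30],[0,0,0,0,0,0.0235,30],[0,0,0,0,0,0.0245,30]]]'

```text
time: 42.75
ee_pos: [0.4976, -0.2299, 0.1162]
eef_rot: [0.023, 1.0, 0.0, 0.0]
ft_force: [-4.9, 2.5, 12.1]
width: 0.0385
grip_force: 25.3
```

step_arm --deltas '[[[0,0,0,0,0,-0.001,30],[0,0,0,0,0,-0.001,70],[0,0,0,0,0,-0.001,70],[0,0,0,0,0,-0.001,70],[0,0,0,0,0,-0.04,70],[0,0,0,0,0,-0.09,70],[0,0,0,0.03,-0.01,-0.11,30],[0,0,0,0.06,-0.03,-0.11,0],[0,0,0,0.066,-0.034,-0.11,0],[0,0,0,0.066,-0.034,-0.11,0],[0,0,0,0.066,-0.034,-0.11,0]]]'

```text
time: 44.12
ee_pos: [0.4307, -0.26, 0.2253]
eef_rot: [0.022, 1.0, -0.0, -0.0]
ft_force: [-0.0, 0.4, -0.0]
width: 0.019
grip_force: 0.0
```

```bash
python3 -c "
from h import *
st();w=snap('wrist','w13');c=load('t3');q=load('w8')
def g(d):
  i=d['img'].astype(int);m=((i[:,:,1]>i[:,:,0]+30)&(i[:,:,1]>i[:,:,2]+20)).astype(np.uint8)
  n,l,s,ce=cv2.connectedComponentsWithStats(m)
  o=[(s[k].tolist(),ce[k].round(1)) for k in range(1,n) if s[k,4]>30];print(o);return o
for d in(w,c,q):g(d)
a=(q,236,236);b=(c,398+236.5/5-.5,180+538.5/5-.5);p=tri([a,b]);print(p,proj(w,p),proj(load('s10'),p));print(atz(*a,.055),atz(*b,.055))
g(load('s10'))
"
```

```text
44.1 [ 0.4307 -0.26    0.2253] yaw -0.0445 tilt [-0.0003 -0.0001] w 0.019 g 0.0 [-0.   0.4 -0. ] [-0.33  0.07  0.83  1.84 -0.05  1.26  2.04]
[([308, 211, 30, 31, 720], array([322.4, 225.8]))]
[([440, 283, 11, 10, 88], array([444.6, 287.4]))]
[([219, 220, 34, 33, 865], array([235.8, 235.7]))]
[ 0.43171358 -0.26208785  0.04904135] [319.14387872 226.4193871 ] [389.98035741 184.26248578]
[ 0.43025658 -0.26018497  0.055     ] [ 0.43112981 -0.26110612  0.055     ]
[]
```

step_arm --deltas '[[[0,0,0,0,-0.0005,0.04,0],[0,0,0,0,-0.0005,0.08,0],[0,0,0,0,-0.0005,0.11,0],[0,0,0,0,-0.0005,0.13,0],[0,0,0,0,-0.0005,0.14,0],[0,0,0,0,-0.0005,0.144,0],[0,0,0,0,-0.0005,0.144,0]]]'

```text
time: 45.05
ee_pos: [0.4298, -0.2608, 0.0823]
eef_rot: [0.023, 1.0, 0.001, -0.0]
ft_force: [-5.6, 3.8, 10.6]
width: 0.0007
grip_force: 5.4
```

```bash
python3 -c "
from h import *
st();w=load('w13');c=load('t3');q=load('w8')
print(tri([(w,322.4,226.5),(c,444.6,287.4),(q,236,236)]), atz(w,322.4,226.5,.055))
"
```

```text
45.0 [ 0.4298 -0.2608  0.0823] yaw -0.0456 tilt [-0.0009  0.0016] w 0.0007 g 5.442557504866272 [-5.6  3.8 10.6] [-0.24  0.29  0.79  1.99 -0.25  0.96  2.2 ]
[ 0.42989313 -0.25946819  0.05810655] [ 0.43052573 -0.25913979  0.055     ]
```

step_arm --deltas '[[[0,0,0,0,0,-0.002,0],[0,0,0,0,0,-0.002,0]]]'

```text
time: 45.3
ee_pos: [0.4304, -0.2613, 0.0841]
eef_rot: [0.023, 1.0, -0.0, 0.001]
ft_force: [-0.3, 1.1, 2.9]
width: 0.0002
grip_force: 1.4
```

step_arm --deltas '[[[0,0,0,0,0,-0.0015,0],[0,0,0,0,0,-0.0015,0]]]'

```text
time: 45.55
ee_pos: [0.4304, -0.2613, 0.0853]
eef_rot: [0.023, 1.0, -0.0, 0.0]
ft_force: [0.0, 0.0, 2.4]
width: 0.0006
grip_force: 1.1
```

step_arm --deltas '[[[0,0,0,0,0,-0.0015,0],[0,0,0,0,0,-0.0015,0]]]'

```text
time: 45.8
ee_pos: [0.4301, -0.2614, 0.0867]
eef_rot: [0.023, 1.0, -0.0, 0.0]
ft_force: [0.9, 0.2, 0.9]
width: 0.0006
grip_force: 0.7
```

step_arm --deltas '[[[0,0,0,0,0,-0.004,0],[0,0,0,0,0,-0.004,0]]]'

```text
time: 46.05
ee_pos: [0.4297, -0.2613, 0.0906]
eef_rot: [0.023, 1.0, 0.0, -0.0]
ft_force: [0.7, -0.4, 0.0]
width: 0.0007
grip_force: 0.0
```

The spring force fades over about 5 mm on the way up, so the button was fully pressed. I'll retract and do a final check.

step_arm --deltas '[[[0,0,0,0,0,-0.05,0],[0,0,0,0,0,-0.11,0],[0,0,0,0,0.03,-0.17,0],[0,0,0,0.01,0.09,-0.2,0],[0,0,0,0.02,0.15,-0.2,0],[0,0,0,0.03,0.21,-0.2,0],[0,0,0,0.04,0.27,-0.2,0],[0,0,0,0.05,0.33,-0.2,0],[0,0,0,0.05,0.39,-0.2,0],[0,0,0,0.05,0.45,-0.2,0],[0,0,0,0.05,0.5,-0.2,0],[0,0,0,0.05,0.5,-0.2,0],[0,0,0,0.05,0.5,-0.2,0]]]'

```text
time: 47.68
ee_pos: [0.4029, 0.2398, 0.2902]
eef_rot: [0.023, 1.0, -0.0, -0.0]
ft_force: [-0.7, -0.7, -0.1]
width: 0.0005
grip_force: 0.0
```

```bash
python3 -c "
from h import *
st();t=snap('top','t14');s=snap('side','s14')
k=lambda d,x,y,a,b,f:cv2.resize(d['img'][y:y+b,x:x+a,::-1],None,fx=f,fy=f,interpolation=cv2.INTER_CUBIC)
cv2.imwrite('pics/c14.png',np.hstack([k(t,395,175,70,130,4.6),k(s,200,130,240,299,2)]))
"
```

```text
47.7 [0.4029 0.2398 0.2902] yaw -0.0464 tilt [-0.0005 -0.0008] w 0.0005 g 0.0 [-0.7 -0.7 -0.1] [-0.82 -0.04  0.18  1.79  0.01  1.4   0.88]
```

View pics/c14.png

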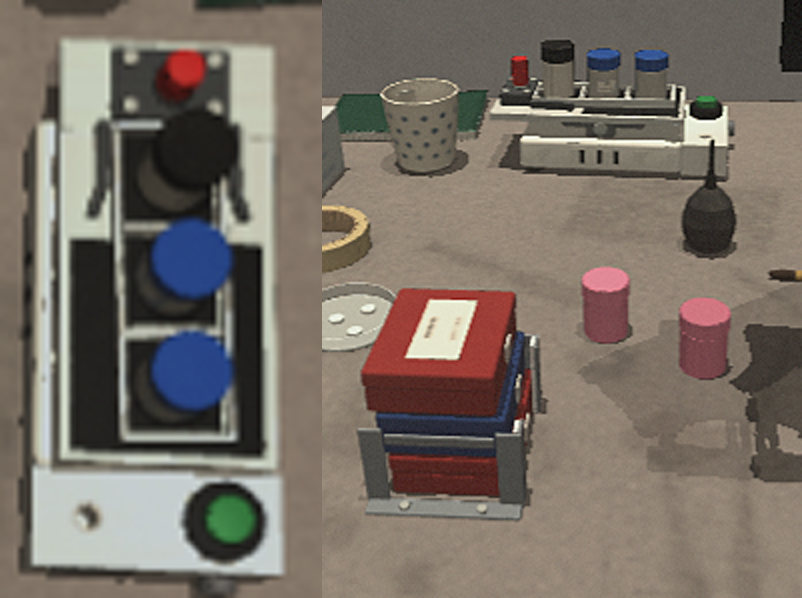

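The final view shows everything in place:
- Three jars stand upright, one per bay: black at (195,150), blue at (190,258) and blue at (190,370).
- The pin is seated in the keeper at (182,72).
- The pile stands in the rack and the blower is upright at (708,215).

I'll hand the job in.

```bash
python3 -c "
from bench import r
print(r.close_job())"
```

```text
the job is handed in; nothing more can be done
None
```

The job is done and handed in at about 48 s: the carrier is home and pinned, all three jars are upright one to a bay, the start button was pressed fully, and the pile and blower still stand; I saw no sign of disturbing any dropper bottle but did not check it in the final picture.

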